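Swing the bench magnifier up off the heart model

ROBOT

A 6-joint arm with a two-finger parallel gripper is mounted at the origin on the work surface. World frame = base frame: x ahead of the robot, y to its left, z up, the work surface at z = 0. Lengths are in m, angles in rad, forces in N, time in s.
With the tool pointing down it reaches from about 0.375 to 0.975 m from the base axis. Payload 3.8 kg.
Tool frame: the origin (TCP) lies at the very end of the fingers, on their centre line; the grasp point (between the pads) lies 19 mm behind it; z points along the fingers, y is the direction in which the jaws open and shut (so a half turn about z gives the same grasp; the last joint's range is limited). The gripper opens to 88 mm and grips with 3 to 60 N. Pads are 18 mm wide; open, the fingers measure 123 mm over their backs; the gripper's body (75 mm by 187 mm) begins 45 mm behind the grasp point.
Start: joints at [1.29, 0.264, 1.604, -0, 1.274, -0.037], TCP at [0.163, 0.655, 0.239] pointing down, gripper open.
Joint ranges: [-2.63, 2.63], [-0.94, 2.18], [0.31, 2.57], [-1.31, 4.45], [0, 2.66], [-2.55, 2.55]. Speed limits (rad/s): [2.57, 2.57, 3.14, 3.14, 3.14, 3.14].

INTERFACE

Orientations are given as a unit quaternion [w, x, y, z].
In Python, from station import robot gives the robot as it stands.
- The arm moves only by the tool send_rows, never from a script. Its arguments are lists of equal length, an entry for each row: "grip": the gripper's target within -1 to 1 (shut at 1, half-way at 0, fully open at -1); "linear": the shift along the tool's x, y, z in m, a list of three; "angular": the turn, a rotation vector about the tool's x, y, z in degrees, a list of three. A call has 1 to 10 rows; each row is the pose to reach, as a shift and turn from the pose commanded when the call began, along the tool's axes at that moment; what a row does not reach only later rows make up. A row lasts 1/12 s, in which the tool goes at most 41.7 mm and 7.16 degrees, less where a joint would pass 70% of its speed; a pose out of reach is approached as far as the arm can. A call with a gripper value outside its range is refused whole. The fingers move at their own pace and stop on an object; the grip force is fixed at half the most. Time passes only in rows, so rows that repeat a pose let the fingers close. It gives the time, the measured TCP pose, the force and the opening at its end, in the units of the state.
- robot.get_obs(): the state, without advancing time (a new reading comes with each control period).
- robot.camera(name): name is "scene" or "top" or "wrist"; returns the picture (400x640x3 uint8, red, green, blue); there is no depth.
- robot.calibration(name): a dict with "intrinsics" (3x3 intrinsics, pixels), "R" (3x3) and "t" (3): a world point X has camera coordinates R X + t. Camera axes: x right, y down, z forward; pixel columns grow to the right and rows downward; lengths in m; the calibration is good to about 2 mm. A picture is of the moment at which its call begins: read the wrist's pose just before it. calibration takes no time and is no camera call; for the wrist camera it gives the pose at the moment of the call.
- robot.job_done(): hands the job in, once; it reports no verdict.
The state is a dict: "time_s": time; "joint_positions": joint angles; "joint_vel": joint speeds; "effort": joint torques, N m; "eef_pos": TCP position; "eef_rot": TCP orientation; "ft_force": force on the tool from outside, world axes, zero at the start; "torque": the same for the moment, N m; "gripper_width": opening from 0.0 (shut) to 1.0 (fully open).
Only numpy, scipy, OpenCV 4.12 (cv2) and the standard library are available. Lean on these libraries where they do the work, as an engineer would, in place of code of your own. Each camera call takes 0.05 s, during which the arm holds its last target.

TASK

Clear the view of the heart model: with your fingertips under the magnifier's blue front bar, gently push the magnifier up past its balance point so that it stays raised by itself, then gently push the lever of its lamp switch all the way over to the other side. Only touch and push, do not grip anything; keep off the brass counterweight and leave the heart and the other things on the table where they are.

Things in the scene. Friction and masses are not known exactly. Their poses are not given: they have to be found in the camera images.
- stand: Fixed magnifier stand. Origin on the table, straight below the centre of the lowered lens. x points from the blue bar to the column, z up. Dark steel base plate 170 x 150 x 22 mm (x, y, z), its centre 140 mm from the origin along x; on it a grey column 40 x 66 mm, 170 mm high. The hinge axis, parallel to y, crosses the column at x = 140 mm, 150 mm above the table. Place and yaw vary.
- magnifier (a joint): Arm angle in rad: 0 = lowered, bar 0.35 rad above level as seen from the hinge (start, on a stop); grows as the bar rises; 0.95 = raised, upper stop. Balance at about 0.38: below it the arm falls back, above it the brass counterweight (48 mm cylinder on a bent rod, 82 mm above and 67 mm behind the hinge at 0) carries it up in about 2 s and keeps it there. Bar push 1.2 to 4 N; damping 0.4 N m s/rad.
- bar (a point): Middle of the blue front bar, moving with the arm: round, 14 mm diameter, 124 mm long, parallel to the stand's y, 220 mm from the hinge axis; when lowered 225 mm above the table, 207 mm from the hinge level. Free space below it and away from the column. Two 10 mm struts, 25 mm either side of the middle, join it to the white lens ring (118 mm outer diameter, 16 mm thick, 150 mm from the hinge).
- switch_base: Fixed grey block of the lamp switch, 70 x 50 x 25 mm (x, y, z), on the table to the left or the right of the magnifier. Origin at the centre of its underside. Its lever swings in its x-z plane.
- switch (a joint): Angle of the switch lever in rad: 0 = leaning 0.5 rad towards the block's -x (its start), 1.0 = leaning 0.5 rad towards the block's +x, at its stop. It stays where it is left and takes about 1 N at the tip.
- switch_tip (a point): Centre of the red ball (26 mm diameter) at the end of the 10 mm thick, 80 mm long switch lever; the lever's pivot lies on the block's middle, 22 mm above the table, so the ball's centre is 92 mm above the table at both ends of the swing and 102 mm halfway, and moves 77 mm along the block's x.
- heart: Loose heart model: pink, with red and blue vessels, on a black round foot of 72 mm diameter, 113 mm high overall; stands on the table under the lens, within 25 mm of the stand's origin. Origin at the centre of its underside.
- kidney: Loose dark red kidney model, 134 mm high, on a black round foot of 80 mm diameter, to one side of the magnifier, across from the switch. Origin at the centre of its underside.
- eye: Loose white eye model, 104 mm high, on a black foot of 68 mm diameter. Origin at the centre of its underside.
- section: Loose pink slice of a heart lying flat, 75 x 55 x 26 mm. Origin at the centre of its underside.
- probe: Loose blue pointing probe lying flat, 140 x 10 x 10 mm handle along its x with a steel tip. Origin under the handle's centre.
- phone: Loose black phone lying flat, 150 x 73 x 9 mm. Origin at the centre of its underside.
- pen_cup: Loose green pen cup, 76 mm diameter, 95 mm high, pens up to 155 mm. Origin at the centre of its underside.

How it is judged:
On the way, in this order (a step that is already met when the one before it is completed fails the run):
1. the magnifier is up and stays there with nothing touching it (value of joint magnifier above 0.85 rad and contact force between each of the fingers, the arm and stand below 0.2 N), for 0.3 s.
2. the switch lever is pushed over (value of joint switch above 0.85 rad), for 0.2 s.
At the end, for the whole second after the job is handed in: The magnifier rests raised (joint above 0.85 rad) with nothing holding it, the switch lever is over to its far side (joint above 0.85 rad), and the heart and all other loose things stand within 30 mm of where they were (value of joint each of magnifier, switch above 0.85 rad and velocity of joint magnifier between -0.1 and 0.1 rad/s and distance of each of heart, kidney, eye, section, probe, phone, pen_cup from where it was at the start of the episode below 0.03 m); the robot touches nothing.
It fails at once if the magnifier or its stand is pressed or gripped harder than 35 N (contact force between any of the fingers, the arm and stand above 35 N).
It fails at once if the magnifier is flung up or slammed down (faster than 3 rad/s) (velocity of joint magnifier above 3 rad/s or velocity of joint magnifier below -3 rad/s).
It fails at once if the robot pushes on the counterweight (contact force between any of the fingers, the arm and magnifier_c8 above 1 N).
It fails at once if the switch is pressed or gripped harder than 35 N (contact force between any of the fingers, the arm and switch_base above 35 N).
It fails at once if the heart or another loose thing is moved by more than 30 mm, lifted or tipped over (distance of any of heart, kidney, eye, section, probe, phone, pen_cup from where it was at the start of the episode above 0.03 m or angle between any of heart, kidney, eye, section, probe, phone, pen_cup's own z axis and vertical above 0.5 rad).
It also fails if it takes over 48 s, if anything falls off the work surface, if the arm or the gripper's body presses on something with over 40 N, if the wrist force passes 120 N, or if a joint passes its speed limit or range.

## Working session

There is one attempt and no reset: what is moved stays moved. The work goes in short steps, Python scripts to look and compute and a tool call to move; the robot and the scene stay as the last step left them, time stands still between calls to the robot, and variables do not carry over. Pictures are saved under pics/ and viewed, and the job is handed in when it is done.

Besides the shell and the picture viewer there is one more tool, called after "Emit:" by a JSON object that holds its "name" and its "arguments". send_rows: Moves the arm, as the interface text tells. Its arguments: {"type":"object","properties":{"grip":{"type":"array"},"linear":{"type":"array"},"angular":{"type":"array"}},"required":["grip","linear","angular"]}

```bash
mkdir -p pics; ls; python3 - <<'E'
from station import robot
import cv2,numpy as np
o=robot.get_obs();print(o)
for n in("scene","top","wrist"):
    c=robot.calibration(n);print(n,c)
    cv2.imwrite(f"pics/{n}0.png",robot.camera(n)[:,:,::-1])
E
```

```text
pics
{'time_s': 0.0, 'joint_positions': array([ 1.29005411e+00,  2.64746717e-01,  1.60534119e+00,  2.18918006e-05,
        1.27367799e+00, -3.69025556e-02]), 'joint_vel': array([ 0.00038382, -0.00134835, -0.00135267, -0.00073894,  0.00095861,
       -0.00071666]), 'effort': array([ 7.36668198e-05, -5.02118003e+01, -3.56870055e+01,  7.31369038e-02,
        2.93395319e-02, -1.84151831e-04]), 'eef_pos': array([0.16277087, 0.65436982, 0.23741004]), 'eef_rot': array([-1.82186658e-04,  1.21621131e-01,  9.92576002e-01, -1.07129288e-03]), 'ft_force': array([-0.54467767, -0.10536678,  0.58936208]), 'torque': array([ 0.01038855, -0.08651878, -0.01627136]), 'gripper_width': 0.9975602309274777}
scene {'intrinsics': array([[393.2550044 ,   0.        , 319.28070776],
       [  0.        , 393.2550044 , 202.79555143],
       [  0.        ,   0.        ,   1.        ]]), 'R': array([[ 0.34852159,  0.93728812, -0.00486553],
       [ 0.73059324, -0.27490864, -0.62502701],
       [-0.58716797,  0.21428069, -0.78058796]]), 't': array([-0.17199669, -0.3561532 ,  1.82407073])}
top {'intrinsics': array([[413.75403577,   0.        , 311.85271029],
       [  0.        , 413.75403577, 191.0287653 ],
       [  0.        ,   0.        ,   1.        ]]), 'R': array([[-0.01862439, -0.99977691, -0.00996272],
       [-0.98846776,  0.01990962, -0.15011691],
       [ 0.15028177,  0.00705199, -0.98861805]]), 't': array([-0.03922286,  0.62012539,  1.33850832])}
wrist {'intrinsics': array([[340.8854162 ,   0.        , 317.65953127],
       [  0.        , 340.8854162 , 203.41742677],
       [  0.        ,   0.        ,   1.        ]]), 'R': array([[ 0.24096751,  0.970528  , -0.00317085],
       [ 0.92563961, -0.22883777,  0.30137118],
       [ 0.29176356, -0.07555573, -0.95350163]]), 't': array([-0.67365586, -0.04205045,  0.39109973])}
```

View pics/scene0.png

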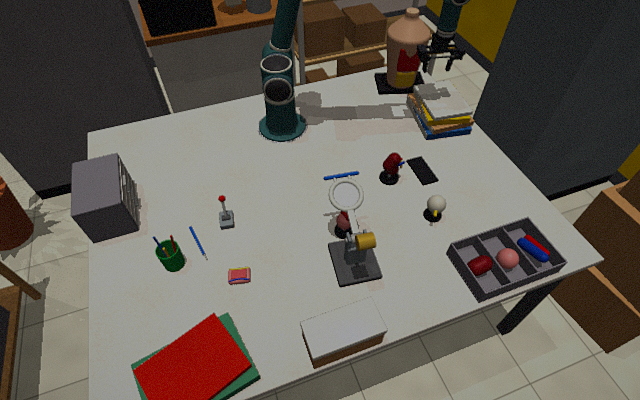

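View pics/top0.png

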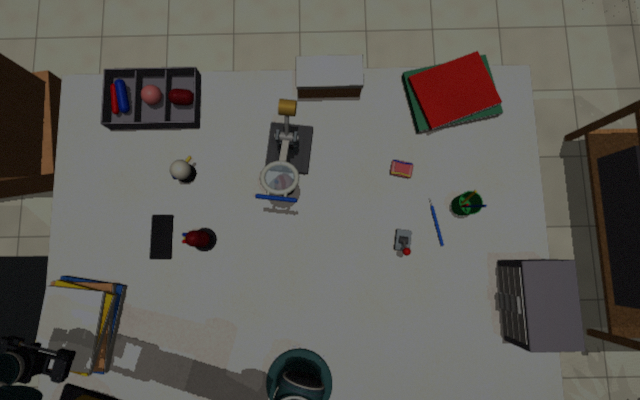

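View pics/wrist0.png

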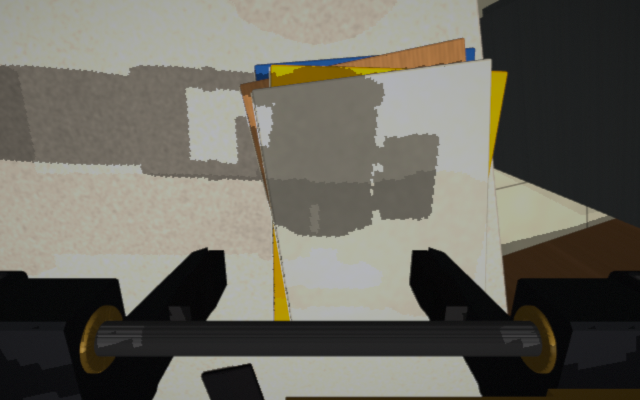

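The scene view shows the blue bar at about (341,175), the red ball at (222,198) and the kidney at (391,167). The top view shows the bar at (276,198), the column at (287,140), the ball at (406,251) and the switch block at (402,237). I'll triangulate from these.

```bash
cat > h.py <<'E'
from station import robot
import cv2,numpy as np
def P(n):
    c=robot.calibration(n);return c["intrinsics"]@np.c_[c["R"],c["t"]]
def tri(a,b,A="scene",B="top"):
    X=cv2.triangulatePoints(P(A),P(B),np.float64(a).reshape(2,1),np.float64(b).reshape(2,1)).ravel();return X[:3]/X[3]
def ray(n,uv,z):
    c=robot.calibration(n);o=-c["R"].T@c["t"];d=c["R"].T@np.linalg.inv(c["intrinsics"])@np.r_[uv,1];return o+d*(z-o[2])/d[2]
def proj(n,X):
    q=P(n)@np.r_[X,1];return q[:2]/q[2]
def comps(im,lo,hi,roi,mn=6):
    x0,y0,x1,y1=roi;h=cv2.cvtColor(im[y0:y1,x0:x1],cv2.COLOR_BGR2HSV)
    m=cv2.inRange(h,lo,hi);n,l,s,c=cv2.connectedComponentsWithStats(m)
    out=[]
    for i in range(1,n):
        if s[i,4]>=mn:
            ys,xs=np.nonzero(l==i);r=cv2.minAreaRect(np.c_[xs,ys].astype(np.float32))
            b=cv2.boxPoints(r)+[x0,y0]
            out.append((c[i]+[x0,y0],s[i,4],b))
    return out
E
python3 - <<'E'
from h import *
np.set_printoptions(precision=3,suppress=True)
s=cv2.imread("pics/scene0.png");t=cv2.imread("pics/top0.png")
def ends(b):
    d=[np.linalg.norm(b[i]-b[(i+1)%4]) for i in range(4)]
    k=0 if d[0]<d[1] else 1
    return (b[k]+b[k+1])/2,(b[(k+2)%4]+b[(k+3)%4])/2
R={}
for n,im,roi in(("s",s,(310,160,370,190)),("t",t,(245,185,310,212))):
    for c in comps(im,(100,100,60),(130,255,255),roi): print(n,c[0],c[1],ends(c[2]));R[n]=c
for n,im,roi in(("s",s,(210,190,235,212)),("t",t,(390,238,420,262))):
    for lo,hi in(((0,130,60),(8,255,255)),((172,130,60),(180,255,255))):
        for c in comps(im,lo,hi,roi,3): print("ball",n,c[0],c[1],c[2].tolist())
print("bar mid",tri(R["s"][0],R["t"][0]))
E
python3 - <<'E'
import cv2
s=cv2.imread("pics/scene0.png");t=cv2.imread("pics/top0.png")
a=cv2.resize(s[150:290,190:410],None,fx=3.6,fy=3.6,interpolation=2);cv2.imwrite("pics/sz.png",a)
b=cv2.resize(t[90:270,250:420],None,fx=3.3,fy=3.3,interpolation=2);cv2.imwrite("pics/tz.png",b)
E
```

```text
s [341.009 175.047] 107 (array([358.054, 172.324]), array([323.838, 178.027]))
t [276.316 197.701] 174 (array([255.957, 195.384]), array([296.128, 199.848]))
ball s [221.407 197.889] 27 [[217.50000095367432, 197.5], [221.00000095367432, 194.0], [225.00000095367432, 198.0], [221.50000095367432, 201.5]]
ball t [406.308 250.949] 39 [[403.0, 248.0], [409.0, 248.0], [409.0, 254.0], [403.0, 254.0]]
bar mid [0.574 0.05  0.228]
```

View pics/sz.png

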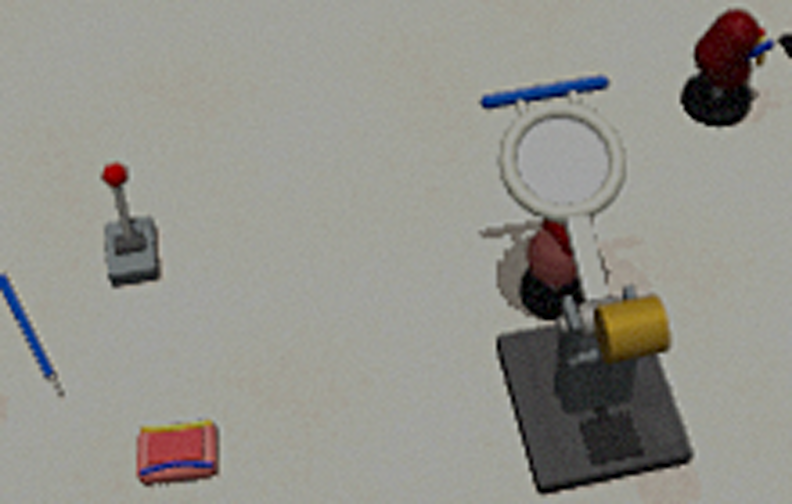

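View pics/tz.png

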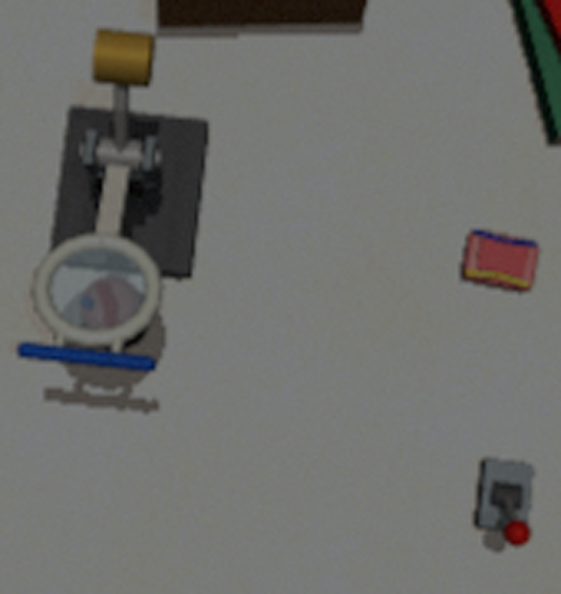

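```bash
python3 - <<'E'
from h import *
np.set_printoptions(precision=3,suppress=True)
a=tri((358.05,172.3),(256,195.4));b=tri((323.8,178),(296.1,199.85));print("bar ends",a,b,np.linalg.norm(a-b),"yaw of bar dir",np.degrees(np.arctan2(*(a-b)[1::-1])))
ball=tri((221.4,197.9),(406.3,250.95));print("ball",ball)
t=cv2.imread("pics/top0.png")
# block top face via gray mask, z=.025
roi=(390,222,420,262)
h=cv2.cvtColor(t,cv2.COLOR_BGR2HSV)
for y in range(224,260,2): print(y,[tuple(h[y,x]) [1:] for x in range(388,418,4)])
print(h[215,380],h[240,430])
# kidney, heart pos, phone
for n,uv in (("kid",(203,240)),("eye",(186,174))): print(n,ray("top",uv,0.01))
k=ray("top",(287,140),.15);print("hinge",k)
# ring top view ellipse
print("blk corners", [ray("top",(250+x/3.3,90+y/3.3),.025) for x,y in((482,458),(533,463),(527,532),(478,525))])
E
```

```text
bar ends [0.582 0.109 0.227] [ 0.566 -0.008  0.228] 0.11806876670907004 yaw of bar dir 82.39935204387722
ball [ 0.414 -0.348  0.096]
224 [(np.uint8(4), np.uint8(122)), (np.uint8(6), np.uint8(124)), (np.uint8(4), np.uint8(124)), (np.uint8(8), np.uint8(122)), (np.uint8(2), np.uint8(122)), (np.uint8(2), np.uint8(121)), (np.uint8(2), np.uint8(121)), (np.uint8(8), np.uint8(122))]
226 [(np.uint8(2), np.uint8(121)), (np.uint8(6), np.uint8(122)), (np.uint8(6), np.uint8(123)), (np.uint8(4), np.uint8(121)), (np.uint8(2), np.uint8(123)), (np.uint8(4), np.uint8(123)), (np.uint8(2), np.uint8(121)), (np.uint8(4), np.uint8(122))]
228 [(np.uint8(2), np.uint8(121)), (np.uint8(4), np.uint8(122)), (np.uint8(5), np.uint8(109)), (np.uint8(2), np.uint8(109)), (np.uint8(2), np.uint8(122)), (np.uint8(6), np.uint8(121)), (np.uint8(4), np.uint8(121)), (np.uint8(2), np.uint8(122))]
230 [(np.uint8(2), np.uint8(121)), (np.uint8(6), np.uint8(121)), (np.uint8(21), np.uint8(36)), (np.uint8(17), np.uint8(90)), (np.uint8(12), np.uint8(84)), (np.uint8(9), np.uint8(86)), (np.uint8(2), np.uint8(122)), (np.uint8(6), np.u
[... 3013 characters left out ...]
int8(8), np.uint8(122)), (np.uint8(4), np.uint8(122)), (np.uint8(27), np.uint8(75)), (np.uint8(8), np.uint8(121)), (np.uint8(10), np.uint8(122)), (np.uint8(4), np.uint8(122)), (np.uint8(17), np.uint8(121))]
258 [(np.uint8(4), np.uint8(122)), (np.uint8(4), np.uint8(121)), (np.uint8(8), np.uint8(122)), (np.uint8(4), np.uint8(122)), (np.uint8(8), np.uint8(121)), (np.uint8(4), np.uint8(121)), (np.uint8(11), np.uint8(121)), (np.uint8(11), np.uint8(121))]
[ 60   4 122] [ 42  11 121]
kid [0.465 0.321 0.01 ]
eye [0.693 0.384 0.01 ]
hinge [0.768 0.023 0.15 ]
blk corners [array([ 0.489, -0.331,  0.025]), array([ 0.483, -0.382,  0.025]), array([ 0.414, -0.372,  0.025]), array([ 0.422, -0.323,  0.025])]
```

```bash
cat >> h.py <<'E'
from scipy.spatial.transform import Rotation as Ro
def cur():
    o=robot.get_obs();q=np.array(o["eef_rot"]);return np.array(o["eef_pos"]),Ro.from_quat(q[[1,2,3,0]]),o
def tool(yaw,p):
    # tool y = horizontal left of heading yaw, z pitched p deg down
    yaw,p=np.radians([yaw,p]);e=np.array([np.cos(yaw),np.sin(yaw),0]);y=np.array([-e[1],e[0],0])
    z=e*np.cos(p)-np.array([0,0,np.sin(p)]);return Ro.from_matrix(np.c_[np.cross(y,z),y,z])
def go(X,R):
    p,r,o=cur();return r.inv().apply(np.array(X)-p)*1000,np.degrees((r.inv()*R).as_rotvec())
B=np.array([.574,.050,.226]);YAW=-7.6;ES=np.array([np.cos(np.radians(YAW)),np.sin(np.radians(YAW)),0]);EZ=np.array([0,0,1.])
def S(a,b):return B+ES*a+EZ*b
E
python3 - <<'E'
from h import *
np.set_printoptions(precision=3,suppress=True)
s=cv2.imread("pics/scene0.png");t=cv2.imread("pics/top0.png")
for n,im,roi in(("scene",s,(145,225,195,280)),("top",t,(440,180,495,225))):
    for c in comps(im,(40,80,20),(85,255,255),roi,30): print(n,c[0],c[1],c[2].tolist(), ray(n,c[0],.05))
print(go(S(-.10,.05),tool(YAW,90)),go(S(-.0865,-.03),tool(YAW,55)))
E
```

```text
scene [170.336 256.234] 563 [[151.5600004196167, 249.08000373840332], [170.28000259399414, 235.04000282287598], [189.8400001525879, 261.12000274658203], [171.11999893188477, 275.1600036621094]] [ 0.565 -0.565  0.05 ]
top [466.355 203.582] 467 [[452.0, 191.0], [482.0, 191.0], [482.0, 214.0], [452.0, 214.0]] [ 0.566 -0.562  0.05 ]
(array([-445.577, -498.545,  -37.474]), array([-0.098, -0.009, -6.367])) (array([-458.999, -496.91 ,   42.522]), array([ -2.04 , -34.973,  -6.138]))
```

Emit:
{"name": "send_rows", "arguments": {"grip": [1,1,1,1,1,1,1,1,1,1], "linear": [[-10,-12,-15],[-35,-40,-25],[-60,-70,-35],[-85,-100,-45],[-110,-130,-50],[-135,-155,-50],[-160,-180,-50],[-185,-205,-50],[-210,-230,-50],[-235,-255,-50]], "angular": [[0,0,0],[0,0,0],[0,0,0],[0,0,0],[0,0,0],[0,0,0],[0,0,0],[0,0,0],[0,0,0],[0,0,0]]}}

```text
time_s: 0.98
eef_pos: [0.3423, 0.3059, 0.364]
eef_rot: [0.0, 0.121, 0.993, 0.0]
ft_force: [1.0, -0.5, -0.3]
gripper_width: 0.266
```

I sent those shifts in mm, but the tool takes metres. The per-row cap limited the move and the arm is in free space, so I'll re-read the state and use metres from here.

```bash
python3 - <<'E'
from h import *
np.set_printoptions(precision=3,suppress=True)
p,r,o=cur();print(p,o["joint_positions"],o["joint_vel"])
print(go(S(-.10,.05),tool(YAW,90)))
E
```

```text
[0.342 0.306 0.364] [ 0.675 -0.208  1.862 -0.     1.487 -0.653] [-1.046 -0.271  0.101 -0.005  0.165 -1.035]
(array([-187.06 , -203.68 ,   88.012]), array([ 0.029,  0.03 , -6.332]))
```

Emit:
{"name": "send_rows", "arguments": {"grip": [1], "linear": [[0,0,0]], "angular": [[0,0,0]]}}

```text
time_s: 1.07
eef_pos: [0.3452, 0.3026, 0.3652]
eef_rot: [0.002, 0.125, 0.992, -0.0]
ft_force: [-0.5, -0.1, 0.3]
gripper_width: 0.192
```

```bash
python3 - <<'E'
from h import *
np.set_printoptions(precision=3,suppress=True)
p,r,o=cur();print(p,o["joint_positions"],o["joint_vel"])
print(go(S(-.10,.05),tool(YAW,90)))
E
```

```text
[0.345 0.303 0.365] [ 0.668 -0.21   1.861 -0.004  1.488 -0.652] [ 0.087  0.034 -0.004  0.084 -0.034  0.108]
(array([-184.574, -199.693,   90.079]), array([-0.035,  0.25 , -6.759]))
```

Emit:
{"name": "send_rows", "arguments": {"grip": [1,1,1,1,1,1,1,1,1,1], "linear": [[-0.02,-0.02,0.01],[-0.04,-0.04,0.02],[-0.06,-0.06,0.03],[-0.08,-0.085,0.04],[-0.1,-0.11,0.05],[-0.125,-0.135,0.06],[-0.145,-0.16,0.07],[-0.165,-0.18,0.08],[-0.185,-0.2,0.09],[-0.185,-0.2,0.09]], "angular": [[0,0,-1],[0,0,-2],[0,0,-3],[0,0,-4],[0,0,-5],[0,0,-6],[0,0,-6.5],[0,0,-6.5],[0,0,-6.5],[0,0,-6.5]]}}

```text
time_s: 1.9
eef_pos: [0.4738, 0.0657, 0.2708]
eef_rot: [-0.002, 0.067, 0.998, -0.001]
ft_force: [-0.1, 0.0, -0.9]
gripper_width: -0.0
```

```bash
python3 - <<'E'
from h import *
np.set_printoptions(precision=3,suppress=True)
p,r,o=cur();print(p,o["joint_positions"])
print(go(S(-.0455,-.05),tool(YAW,55)),go(S(-.0755,-.02),tool(YAW,55)))
E
```

```text
[0.474 0.066 0.271] [ 0.087 -0.132  1.966 -0.002  1.312 -1.349]
(array([-56.196,  -1.958,  94.692]), array([ -0.171, -35.164,  -0.031])) (array([-26.11 ,  -2.079,  64.778]), array([ -0.171, -35.164,  -0.031]))
```

Emit:
{"name": "send_rows", "arguments": {"grip": [1,1,1,1,1,1,1,1,1,1], "linear": [[0,0,0.015],[0,0,0.03],[-0.005,0,0.045],[-0.01,0,0.06],[-0.02,-0.001,0.075],[-0.03,-0.002,0.085],[-0.04,-0.002,0.095],[-0.05,-0.002,0.095],[-0.056,-0.002,0.095],[-0.056,-0.002,0.095]], "angular": [[0,-5,0],[0,-10,0],[0,-15,0],[0,-20,0],[0,-25,0],[0,-30,0],[0,-35,0],[0,-35,0],[0,-35,0],[0,-35,0]]}}

```text
time_s: 2.73
eef_pos: [0.5311, 0.0605, 0.1809]
eef_rot: [0.301, 0.062, 0.951, -0.019]
ft_force: [0.6, -0.1, 0.1]
gripper_width: 0.008
```

```bash
python3 - <<'E'
from h import *
np.set_printoptions(precision=3,suppress=True)
p,r,o=cur();print(p,o["joint_positions"],r.as_matrix()[:,2])
for n in("scene","top","wrist"):
    im=robot.camera(n)[:,:,::-1]
    if n=="scene": im=cv2.resize(im[90:290,260:480],None,fx=3,fy=3)
    if n=="top": im=cv2.resize(im[90:270,200:400],None,fx=3,fy=3)
    cv2.imwrite(f"pics/{n}1.png",im)
E
```

```text
[0.531 0.06  0.181] [ 0.177 -0.283  2.377 -0.378  0.487 -0.979] [ 0.57  -0.073 -0.818]
```

View pics/scene1.png

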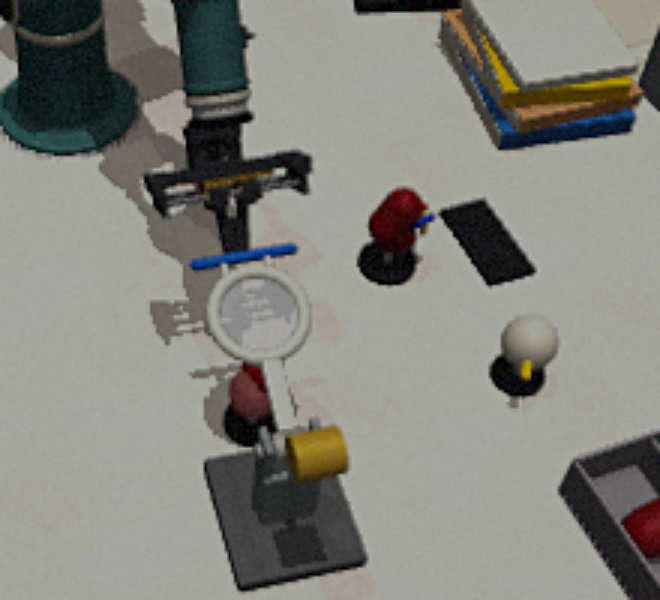

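View pics/top1.png

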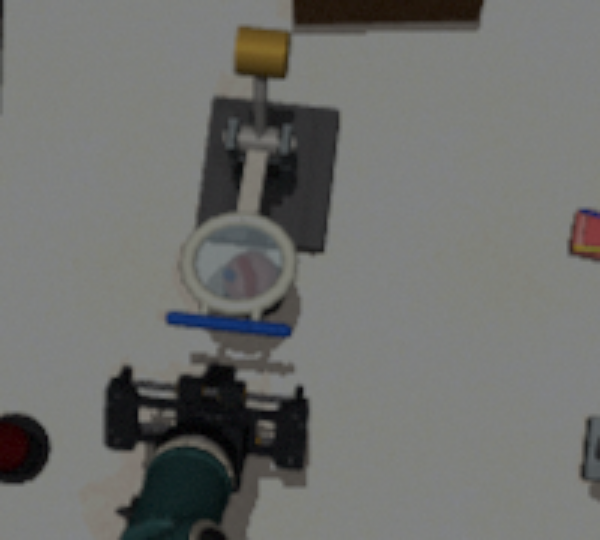

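View pics/wrist1.png

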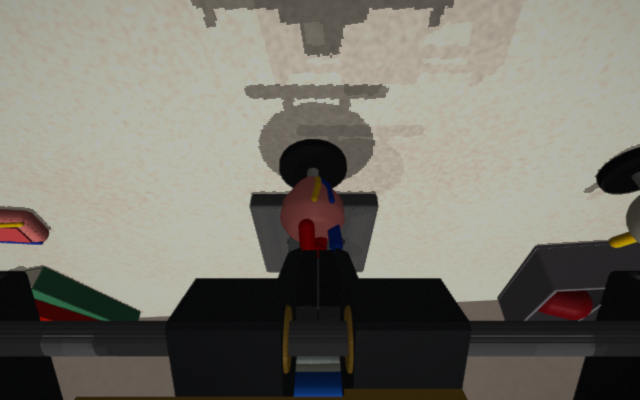

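The gripper is behind and below the bar, pointing 55° down. In the top view the tip is at crop (222,370), and the bar's centre is at crop (230,325), clear of it. Next I'll compute the arc for the push.

```bash
python3 - <<'E'
from h import *
np.set_printoptions(precision=1,suppress=True)
R=tool(YAW,55)
for a,b in((-.0045-.0082,-.0215-.0057),(-.0045,-.0215)): print("pre",*go(S(a,b),R))
for q in np.arange(0,.61,.05):
    th=.35+q; a=.207-.22*np.cos(th);b=.22*np.sin(th)-.0754
    print(q,go(S(a-.0045,b-.0215),R)[0])
E
```

```text
pre [-35.8  -4.2   3.7] [0.1 0.1 0. ]
pre [-45.8  -4.2   3.8] [0.1 0.1 0. ]
0.0 [-46.1  -4.2   3.9]
0.05 [-55.2  -4.2  -2.1]
0.1 [-64.7  -4.2  -7.7]
0.15000000000000002 [-74.5  -4.2 -12.8]
0.2 [-84.5  -4.2 -17.4]
0.25 [-94.7  -4.2 -21.5]
0.30000000000000004 [-105.1   -4.2  -25.1]
0.35000000000000003 [-115.6   -4.2  -28.2]
0.4 [-126.3   -4.2  -30.7]
0.45 [-137.1   -4.2  -32.7]
0.5 [-148.    -4.2  -34.2]
0.55 [-159.    -4.2  -35.1]
0.6000000000000001 [-170.    -4.2  -35.4]
```

Emit:
{"name": "send_rows", "arguments": {"grip": [1,1,1,1,1,1,1,1,1,1], "linear": [[-0.012,-0.002,0.002],[-0.024,-0.004,0.004],[-0.034,-0.004,0.004],[-0.04,-0.004,0.004],[-0.043,-0.004,0.004],[-0.046,-0.004,0.004],[-0.049,-0.004,0.002],[-0.052,-0.004,0],[-0.055,-0.004,-0.002],[-0.058,-0.004,-0.004]], "angular": [[0,0,0],[0,0,0],[0,0,0],[0,0,0],[0,0,0],[0,0,0],[0,0,0],[0,0,0],[0,0,0],[0,0,0]]}}

```text
time_s: 3.72
eef_pos: [0.572, 0.0498, 0.2144]
eef_rot: [0.299, 0.062, 0.952, -0.02]
ft_force: [-3.3, 0.1, -0.6]
gripper_width: 0.003
```

```bash
python3 - <<'E'
from h import *
np.set_printoptions(precision=3,suppress=True)
p,r,o=cur();print(p,o["joint_positions"],r.as_matrix()[:,2],go(S(0,0),tool(YAW,55)))
for n in("scene","wrist"):
    im=robot.camera(n)[:,:,::-1]
    if n=="scene": im=cv2.resize(im[90:290,260:480],None,fx=3,fy=3)
    cv2.imwrite(f"pics/{n}2.png",im)
E
```

```text
[0.572 0.05  0.214] [ 0.132 -0.235  2.273 -0.298  0.531 -1.096] [ 0.567 -0.075 -0.82 ] (array([-8.244,  0.459, -8.362]), array([ 0.041, -0.12 ,  0.121]))
```

View pics/scene2.png

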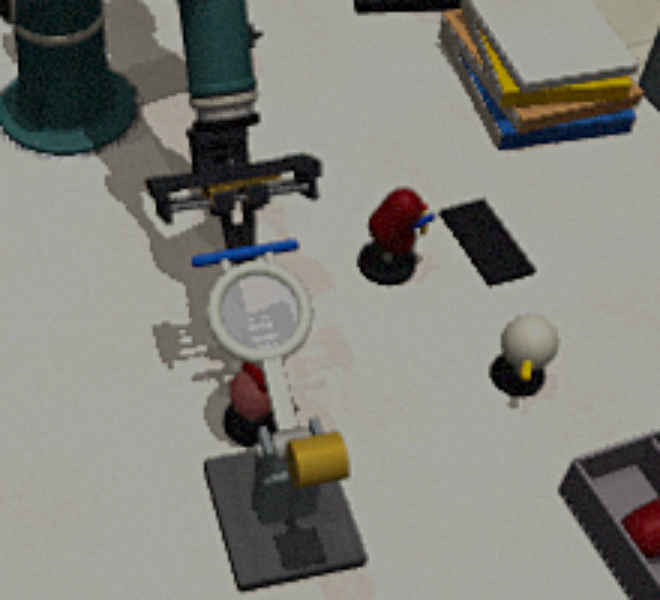

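View pics/wrist2.png

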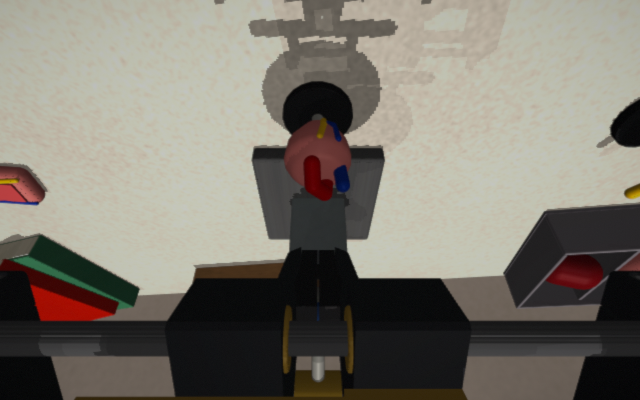

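The wrist reads 3.3 N and the bar has started to lift in the scene view, from crop row 257 to 252. I'll keep following the arc.

Emit:
{"name": "send_rows", "arguments": {"grip": [1,1,1,1,1,1,1,1,1,1], "linear": [[-0.005,0,-0.003],[-0.01,0,-0.006],[-0.015,0,-0.008],[-0.02,0,-0.01],[-0.025,0,-0.012],[-0.03,0,-0.014],[-0.035,0,-0.016],[-0.04,0,-0.018],[-0.045,0,-0.02],[-0.05,0,-0.022]], "angular": [[0,0,0],[0,0,0],[0,0,0],[0,0,0],[0,0,0],[0,0,0],[0,0,0],[0,0,0],[0,0,0],[0,0,0]]}}

```text
time_s: 4.65
eef_pos: [0.6016, 0.0462, 0.2625]
eef_rot: [0.3, 0.062, 0.952, -0.02]
ft_force: [0.3, -0.4, -2.0]
gripper_width: 0.008
```

```bash
python3 - <<'E'
from h import *
np.set_printoptions(precision=3,suppress=True)
p,r,o=cur();print(p,o["joint_positions"],o["ft_force"],go(S(0,0),tool(YAW,55)))
im=robot.camera("scene")[:,:,::-1]
im=cv2.resize(im[90:290,260:480],None,fx=3,fy=3)
cv2.imwrite(f"pics/scene3.png",im)
E
```

```text
[0.602 0.046 0.263] [ 0.113 -0.221  2.17  -0.244  0.609 -1.168] [ 0.318 -0.364 -1.977] (array([43.834,  0.16 , 13.893]), array([0.087, 0.049, 0.111]))
```

View pics/scene3.png

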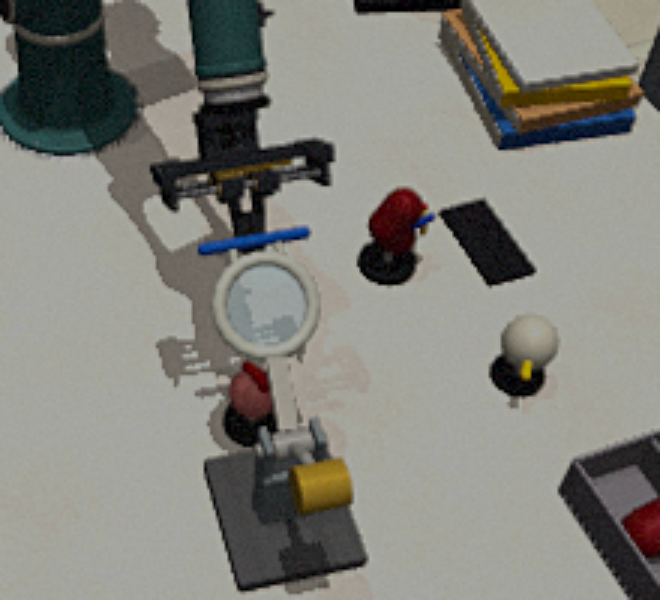

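Emit:
{"name": "send_rows", "arguments": {"grip": [1,1,1,1,1,1,1,1,1,1], "linear": [[-0.005,0,-0.002],[-0.01,0,-0.003],[-0.014,0,-0.004],[-0.018,0,-0.005],[-0.023,0,-0.006],[-0.028,0,-0.007],[-0.032,0,-0.007],[-0.036,0,-0.008],[-0.04,0,-0.008],[-0.044,0,-0.008]], "angular": [[0,0,0],[0,0,0],[0,0,0],[0,0,0],[0,0,0],[0,0,0],[0,0,0],[0,0,0],[0,0,0],[0,0,0]]}}

```text
time_s: 5.53
eef_pos: [0.6326, 0.0421, 0.2939]
eef_rot: [0.3, 0.062, 0.952, -0.02]
ft_force: [0.5, -1.4, 0.5]
gripper_width: 0.005
```

```bash
python3 - <<'E'
from h import *
np.set_printoptions(precision=3,suppress=True)
p,r,o=cur();print(p,o["joint_positions"],o["ft_force"],go(S(0,0),tool(YAW,55)))
im=robot.camera("scene")[:,:,::-1]
im=cv2.resize(im[90:290,260:480],None,fx=3,fy=3)
cv2.imwrite(f"pics/scene4.png",im)
E
```

```text
[0.633 0.042 0.294] [ 0.096 -0.182  2.079 -0.213  0.657 -1.214] [ 0.468 -1.361  0.536] (array([87.405,  0.215, 21.723]), array([0.078, 0.016, 0.11 ]))
```

View pics/scene4.png

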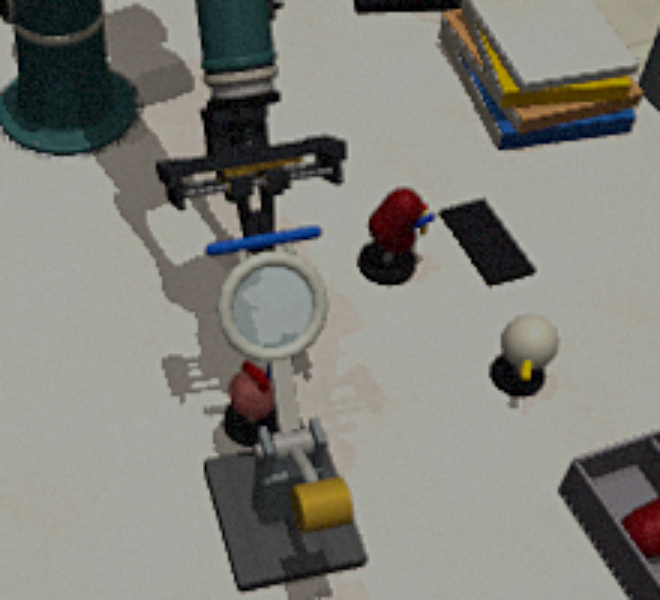

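Emit:
{"name": "send_rows", "arguments": {"grip": [1,1,1,1,1,1], "linear": [[0,0,0],[0,0,0],[0,0,0],[0,0,0],[0,0,0],[0,0,0]], "angular": [[0,0,0],[0,0,0],[0,0,0],[0,0,0],[0,0,0],[0,0,0]]}}

```text
time_s: 6.08
eef_pos: [0.632, 0.0422, 0.2934]
eef_rot: [0.3, 0.062, 0.952, -0.02]
ft_force: [0.7, 0.1, -0.7]
gripper_width: 0.006
```

```bash
python3 - <<'E'
from h import *
im=robot.camera("scene")[:,:,::-1]
im=cv2.resize(im[90:290,260:480],None,fx=3,fy=3)
cv2.imwrite(f"pics/scene5.png",im)
E
```

```text
(no output)
```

View pics/scene5.png

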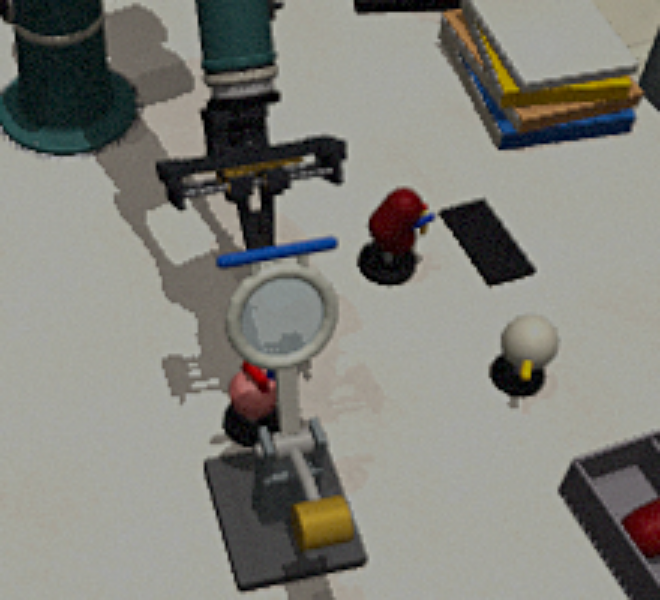

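The lens keeps rising with no finger contact: the bar has moved to crop (278,250) and there is a gap. I'll back away level.

Emit:
{"name": "send_rows", "arguments": {"grip": [1,1,1,1,1,1,1,1,1,1], "linear": [[0.01,0,-0.007],[0.02,0,-0.014],[0.03,0,-0.021],[0.042,0,-0.029],[0.054,0,-0.037],[0.066,0,-0.046],[0.078,0,-0.055],[0.09,0,-0.063],[0.098,0,-0.069],[0.098,0,-0.069]], "angular": [[0,0,0],[0,0,0],[0,0,0],[0,0,0],[0,0,0],[0,0,0],[0,0,0],[0,0,0],[0,0,0],[0,0,0]]}}

```text
time_s: 6.97
eef_pos: [0.5121, 0.058, 0.2939]
eef_rot: [0.3, 0.062, 0.952, -0.019]
ft_force: [0.6, -0.5, -0.2]
gripper_width: 0.004
```

```bash
python3 - <<'E'
from h import *
np.set_printoptions(precision=3,suppress=True)
im=robot.camera("scene")[:,:,::-1]
cv2.imwrite(f"pics/scene6.png",cv2.resize(im[90:290,200:480],None,fx=2.8,fy=2.8))
p,r,o=cur();print(p,o["joint_positions"],o["ft_force"])
ex=np.array([.991,-.134,0]);b=np.array([.414,-.348,0])
print(go([.4,-.1,.3],tool(-7.7,90)),go(b-.045*ex+[0,0,.2],tool(-7.7,90)))
E
```

```text
[0.513 0.058 0.294] [ 0.179 -0.443  2.264 -0.259  0.748 -1.123] [-0.107 -0.583  0.841]
(array([  71.704, -171.236,  -57.351]), array([ 0.101, 35.066,  0.258])) (array([ 128.342, -415.162,   24.975]), array([ 0.101, 35.066,  0.258]))
```

View pics/scene6.png

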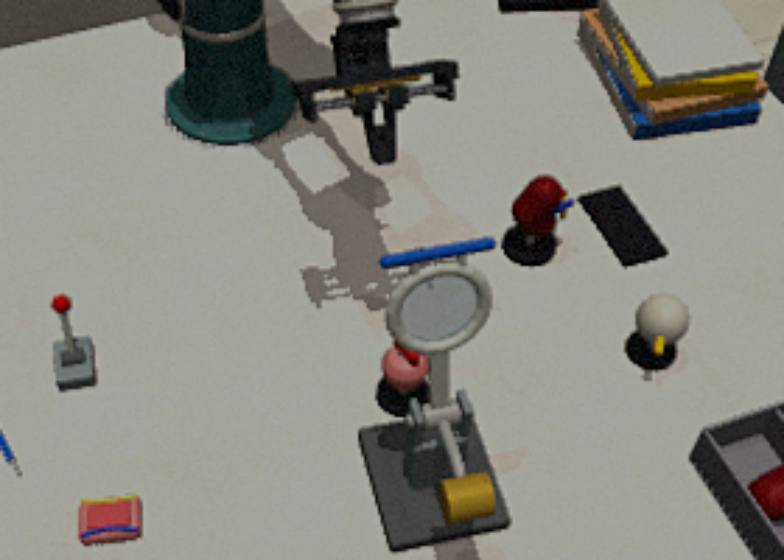

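The lens is up, with the bar at crop (437,252), and the gripper is well clear. Next is the switch.

Emit:
{"name": "send_rows", "arguments": {"grip": [1,1,1,1,1,1,1,1,1,1], "linear": [[0,-0.03,0],[0.005,-0.07,0],[0.015,-0.108,0],[0.025,-0.146,0],[0.035,-0.184,0],[0.047,-0.222,0],[0.059,-0.26,0],[0.07,-0.298,0],[0.082,-0.33,0.005],[0.09,-0.36,0.01]], "angular": [[0,4,0],[0,8,0],[0,12,0],[0,16,0],[0,20,0],[0,24,0],[0,28,0],[0,32,0],[0,35,0],[0,35,0]]}}

```text
time_s: 7.85
eef_pos: [0.3998, -0.2938, 0.2334]
eef_rot: [-0.001, 0.066, 0.998, -0.0]
ft_force: [1.0, 0.1, 0.2]
gripper_width: 0.003
```

```bash
python3 - <<'E'
from h import *
np.set_printoptions(precision=3,suppress=True)
p,r,o=cur();print(p,o["joint_positions"],o["ft_force"],r.as_matrix()[:,1:])
ex=np.array([.991,-.134,0]);b=np.array([.414,-.348,0])
for z in(.2,.08):print(go(b-.045*ex+[0,0,z],tool(-7.7,90)))
for n in("top","scene"): cv2.imwrite(f"pics/{n}7.png",robot.camera(n)[:,:,::-1])
t=cv2.imread("pics/top7.png");s=cv2.imread("pics/scene7.png")
T=comps(t,(0,130,50),(8,255,255),(390,238,425,262),3);Sc=comps(s,(0,130,60),(8,255,255),(205,185,240,215),3)
print(T,Sc)
bt=comps(t,(100,100,50),(130,255,255),(235,120,330,212));bs=comps(s,(100,100,60),(130,255,255),(310,150,400,200))
print([(c[0],c[1]) for c in bt],[(c[0],c[1]) for c in bs])
E
```

```text
[ 0.4   -0.294  0.233] [-0.683 -0.074  1.982 -0.001  1.235 -2.123] [1.049 0.075 0.244] [[ 0.131 -0.002]
 [ 0.991 -0.   ]
 [-0.    -1.   ]]
(array([ 23.764, -51.708,  33.475]), array([-0.019, -0.089,  0.186]))
(array([ 23.578, -51.669, 153.475]), array([-0.019, -0.089,  0.186]))
[] [(array([221.3, 198.2]), np.int32(30), array([[219., 196.],
       [224., 196.],
       [224., 201.],
       [219., 201.]]))]
[(array([278.645, 135.45 ]), np.int32(231)), (array([275.714, 181.   ]), np.int32(7))] [(array([355.719, 179.8  ]), np.int32(160))]
```

View pics/top7.png

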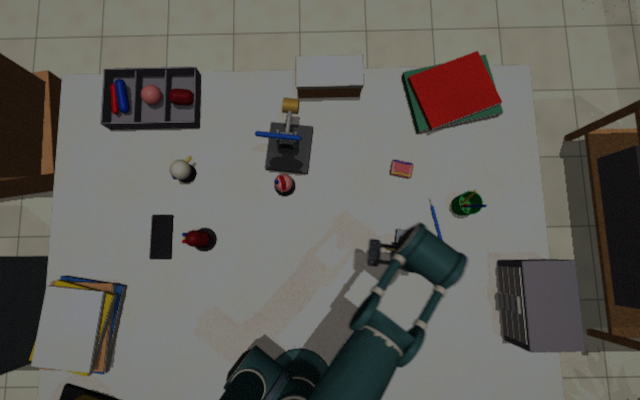

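View pics/scene7.png

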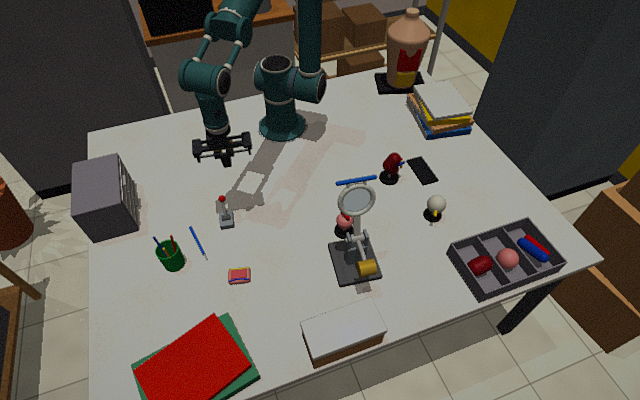

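Emit:
{"name": "send_rows", "arguments": {"grip": [1,1,1,1,1,1,1,1,1,1], "linear": [[0.012,-0.02,0.005],[0.024,-0.045,0.02],[0.024,-0.052,0.04],[0.024,-0.052,0.065],[0.024,-0.052,0.09],[0.024,-0.052,0.115],[0.024,-0.052,0.135],[0.024,-0.052,0.15],[0.024,-0.052,0.154],[0.024,-0.052,0.154]], "angular": [[0,0,0],[0,0,0],[0,0,0],[0,0,0],[0,0,0],[0,0,0],[0,0,0],[0,0,0],[0,0,0],[0,0,0]]}}

```text
time_s: 8.78
eef_pos: [0.3683, -0.3379, 0.0789]
eef_rot: [-0.001, 0.065, 0.998, 0.001]
ft_force: [-0.5, -0.4, 0.5]
gripper_width: 0.006
```

```bash
python3 - <<'E'
from h import *
np.set_printoptions(precision=3,suppress=True)
print("bar raised",tri((355.7,179.8),(278.6,135.45)))
p,r,o=cur();print(p,o["joint_positions"],o["ft_force"])
ex=np.array([.991,-.134,0]);b=np.array([.414,-.348,.08])
for d in(-.022,.05):print(go(b+d*ex,tool(-7.7,90)))
im=robot.camera("wrist")[:,:,::-1];cv2.imwrite("pics/wrist8.png",im)
im=robot.camera("scene")[:,:,::-1];cv2.imwrite("pics/scene8.png",cv2.resize(im[110:260,150:300],None,fx=4,fy=4))
E
```

```text
bar raised [0.72  0.03  0.364]
[ 0.368 -0.338  0.079] [-0.792  0.096  2.122  0.     0.927 -2.233] [-0.489 -0.43   0.523]
(array([-24.607,  -4.031,  -1.186]), array([ 0.102, -0.109,  0.251]))
(array([-96.607,  -4.348,  -1.323]), array([ 0.102, -0.109,  0.251]))
```

View pics/wrist8.png

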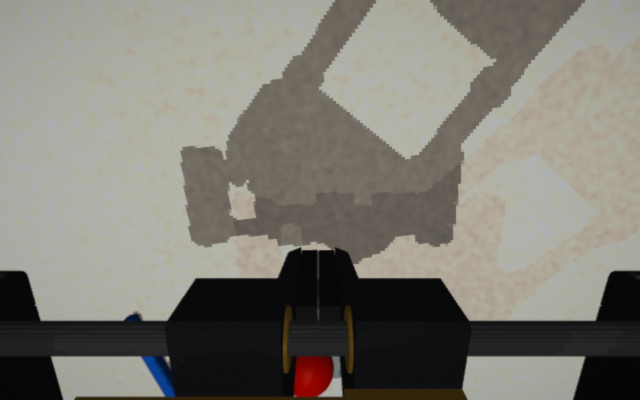

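View pics/scene8.png

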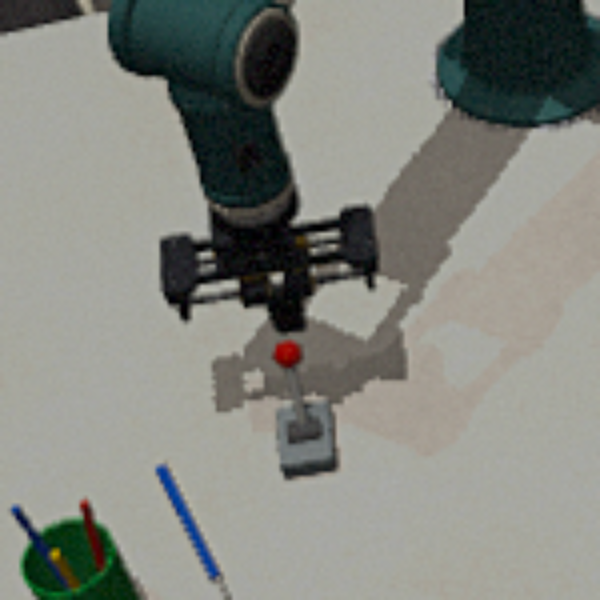

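The raised bar triangulates to z = 0.364, 59 mm from the hinge axis, which matches the upper stop. The finger is right behind the ball, so I'll start the push.

Emit:
{"name": "send_rows", "arguments": {"grip": [1,1,1,1,1,1,1,1,1,1], "linear": [[-0.008,-0.004,-0.001],[-0.016,-0.004,-0.001],[-0.021,-0.004,-0.001],[-0.026,-0.004,-0.001],[-0.031,-0.004,-0.001],[-0.037,-0.004,-0.001],[-0.043,-0.004,-0.001],[-0.049,-0.004,-0.001],[-0.055,-0.004,-0.001],[-0.061,-0.004,-0.001]], "angular": [[0,0,0],[0,0,0],[0,0,0],[0,0,0],[0,0,0],[0,0,0],[0,0,0],[0,0,0],[0,0,0],[0,0,0]]}}

```text
time_s: 9.72
eef_pos: [0.4292, -0.3508, 0.081]
eef_rot: [0.0, 0.065, 0.998, 0.0]
ft_force: [-1.7, 0.0, 0.3]
gripper_width: 0.004
```

Emit:
{"name": "send_rows", "arguments": {"grip": [1,1,1,1,1,1,1,1,1,1], "linear": [[-0.005,0,0],[-0.01,0,0],[-0.014,0,0],[-0.018,0,0],[-0.022,0,0],[-0.025,0,0],[-0.028,0,0],[-0.03,0,0],[-0.032,0,0],[-0.032,0,0]], "angular": [[0,0,0],[0,0,0],[0,0,0],[0,0,0],[0,0,0],[0,0,0],[0,0,0],[0,0,0],[0,0,0],[0,0,0]]}}

```text
time_s: 10.55
eef_pos: [0.4605, -0.3548, 0.081]
eef_rot: [0.0, 0.065, 0.998, 0.0]
ft_force: [-0.5, -0.1, 0.4]
gripper_width: 0.007
```

```bash
python3 - <<'E'
from h import *
np.set_printoptions(precision=3,suppress=True)
p,r,o=cur();print(p,o["joint_positions"],o["ft_force"])
im=robot.camera("scene")[:,:,::-1];cv2.imwrite("pics/scene9f.png",im);cv2.imwrite("pics/scene9.png",cv2.resize(im[110:260,150:300],None,fx=4,fy=4))
for c in comps(im.copy(),(0,130,60),(8,255,255),(205,190,240,235),3): print(c[0],c[1],ray("scene",c[0],.092))
E
```

```text
[ 0.461 -0.355  0.081] [-0.699  0.236  1.951  0.     0.955 -2.14 ] [-0.488 -0.08   0.43 ]
[222.029 212.457] 35 [ 0.477 -0.361  0.092]
```

View pics/scene9.png

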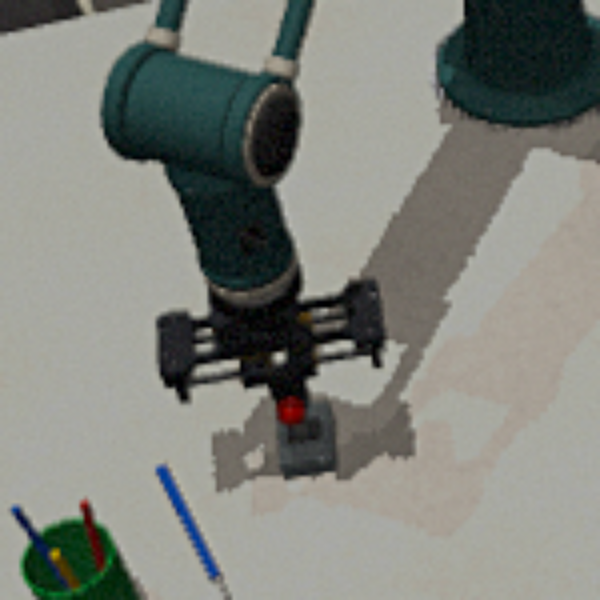

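The ball is at about x = 0.477 and the stop should be near 0.49. I'll push on in small steps and watch the force.

Emit:
{"name": "send_rows", "arguments": {"grip": [1,1,1,1,1], "linear": [[-0.002,0,0],[-0.004,0,0],[-0.006,0,0],[-0.007,0,0],[-0.007,0,0]], "angular": [[0,0,0],[0,0,0],[0,0,0],[0,0,0],[0,0,0]]}}

```text
time_s: 11.02
eef_pos: [0.4674, -0.3559, 0.0811]
eef_rot: [0.0, 0.065, 0.998, -0.0]
ft_force: [0.0, -0.4, -0.3]
gripper_width: 0.007
```

```bash
python3 - <<'E'
from h import *
np.set_printoptions(precision=3,suppress=True)
p,r,o=cur();print(p,o["ft_force"])
im=robot.camera("scene")[:,:,::-1]
for c in comps(im.copy(),(0,130,60),(8,255,255),(205,190,240,235),3): print(c[0],c[1],ray("scene",c[0],.092))
print(ray("scene",(221.4,197.9),.092))
E
```

```text
[ 0.467 -0.356  0.081] [ 0.047 -0.35  -0.285]
[222.333 214.2  ] 30 [ 0.485 -0.362  0.092]
[ 0.41  -0.35   0.092]
```

Emit:
{"name": "send_rows", "arguments": {"grip": [1,1,1], "linear": [[-0.001,0,0],[-0.002,0,0],[-0.003,0,0]], "angular": [[0,0,0],[0,0,0],[0,0,0]]}}

```text
time_s: 11.32
eef_pos: [0.4682, -0.3559, 0.0809]
eef_rot: [-0.002, 0.065, 0.998, 0.0]
ft_force: [-10.0, 0.7, 5.1]
gripper_width: 0.008
```

Emit:
{"name": "send_rows", "arguments": {"grip": [1,1,1], "linear": [[-0.001,0,0],[-0.002,0,0],[-0.002,0,0]], "angular": [[0,0,0],[0,0,0],[0,0,0]]}}

```text
time_s: 11.57
eef_pos: [0.4683, -0.3559, 0.0809]
eef_rot: [-0.004, 0.065, 0.998, 0.001]
ft_force: [-13.6, 0.5, 7.1]
gripper_width: 0.004
```

The force rose to about 15 N, so the lever is against its stop. I'll back off level, then go up.

Emit:
{"name": "send_rows", "arguments": {"grip": [1,1,1,1,1,1,1,1,1,1], "linear": [[0.006,0,0],[0.014,0,0],[0.024,0,0],[0.036,0,0],[0.048,0,-0.01],[0.06,0,-0.03],[0.07,0,-0.06],[0.08,0,-0.09],[0.08,0.02,-0.12],[0.08,0.05,-0.14]], "angular": [[0,0,0],[0,0,0],[0,0,0],[0,0,0],[0,0,0],[0,0,0],[0,0,0],[0,0,0],[0,0,0],[0,0,0]]}}

```text
time_s: 12.4
eef_pos: [0.3991, -0.2982, 0.2244]
eef_rot: [0.002, 0.067, 0.998, -0.002]
ft_force: [1.0, 0.8, 0.5]
gripper_width: 0.002
```

Emit:
{"name": "send_rows", "arguments": {"grip": [1,1,1,1,1,1,1,1,1], "linear": [[0,0.03,0],[0,0.06,0],[0,0.09,0],[0,0.12,0],[0,0.15,0],[0,0.17,0],[0,0.18,0],[0,0.18,0],[0,0.18,0]], "angular": [[0,0,0],[0,0,0],[0,0,0],[0,0,0],[0,0,0],[0,0,0],[0,0,0],[0,0,0],[0,0,0]]}}

```text
time_s: 13.15
eef_pos: [0.4225, -0.1182, 0.2211]
eef_rot: [0.0, 0.064, 0.998, -0.0]
ft_force: [0.2, 0.7, -0.3]
gripper_width: 0.008
```

```bash
python3 - <<'E'
from h import *
np.set_printoptions(precision=3,suppress=True)
p,r,o=cur();print(p,o["ft_force"],o["joint_vel"])
s=robot.camera("scene")[:,:,::-1].copy();t=robot.camera("top")[:,:,::-1].copy()
cv2.imwrite("pics/sceneE.png",s);cv2.imwrite("pics/topE.png",t)
a=comps(s,(0,130,60),(8,255,255),(205,190,240,235),3);b=comps(t,(0,130,50),(8,255,255),(385,210,425,262),3)
print([c[:2] for c in a],[c[:2] for c in b])
if a and b: print("ball",tri(a[0][0],b[0][0]))
a=comps(s,(100,100,60),(130,255,255),(310,150,400,200));b=comps(t,(100,100,50),(130,255,255),(235,120,330,160))
print([c[:2] for c in a],[c[:2] for c in b]);print("bar",tri(max(a,key=lambda c:c[1])[0],max(b,key=lambda c:c[1])[0]))
E
```

```text
[ 0.422 -0.118  0.221] [ 0.246  0.661 -0.272] [-0.025  0.013 -0.011 -0.003  0.002  0.001]
[(array([222.379, 214.621]), np.int32(29))] [(array([408.775, 226.925]), np.int32(40))]
ball [ 0.49  -0.36   0.094]
[(array([355.712, 179.8  ]), np.int32(160))] [(array([278.672, 135.487]), np.int32(232))]
bar [0.72  0.03  0.364]
```

View pics/sceneE.png

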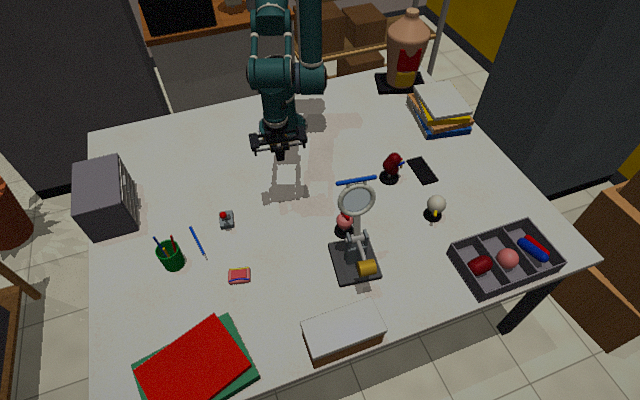

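View pics/topE.png

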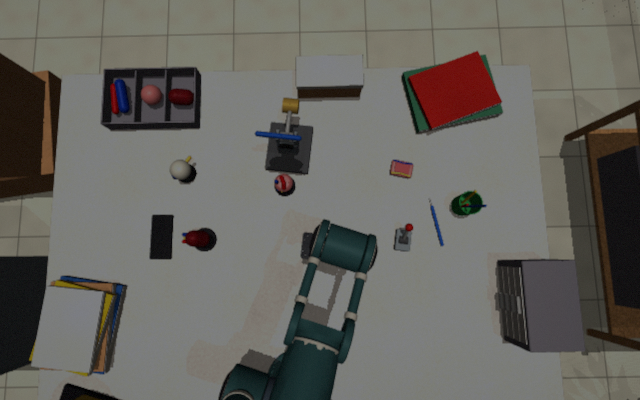

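The ball triangulates to (0.490, −0.360, 0.094). That is 76–77 mm from its start, so the lever is at its far stop. The bar is steady at z = 0.364, nothing else has visibly moved, and the arm is clear.

```bash
python3 -c "
from station import robot
print(robot.job_done())"
```

```text
the job is handed in; nothing more can be done
None
```

I pushed the magnifier up and the switch lever over, then handed the job in at about 13 s of the 48 s allowed; no verdict was reported.

- **Magnifier:** I pushed it up with shut fingertips under the blue bar to about 0.5 rad, just past its balance point. It rose the rest of the way by itself. Two pictures about 5 s apart both put the bar at z = 0.364 m, 59 mm from the hinge axis, which matches the upper stop.
- **Switch:** I pushed the ball over until it met its stop, where the force rose to about 15 N (limit 35 N). The ball ended at (0.490, −0.360, 0.094), about 77 mm from its start, which is full travel.
- **Everything else:** The heart and the other loose things look unmoved in both views, though I only compared these by eye. The arm ended clear of everything, with wrist forces below 1 N.

**One slip:** my first move was sent in millimetres instead of metres. The per-row limit held it to a fast move through free space, and it touched nothing.

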